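# Index the polariser carriage and set its ring to 90 degrees

## Task

Bring the polariser over the light port: pull up the black plunger knob, slide the carriage along to its far station over the port and let the plunger drop fully into the last hole. Then, with the carriage locked there, turn the graduated ring until its scale reads 90 degrees against the index line, regrasping as needed, and let go. Leave the tube rack, the bottle and the slide box where they stand.

Things in the scene. Friction and masses are not known exactly. Their poses are not given: they have to be found in the camera images.
- bench: grey fixed base of the polarising bench, 120 (x) x 280 (y) mm, lying flat on the table with steel rails on top; origin at the centre of its underside, z up. The carriage slides along its +y axis. The bench's place and yaw differ from run to run.
- carriage (a joint): travel in m of the aluminium carriage along the bench's +y: 0 at the first hole, where it starts locked; 0.055 at a middle hole (not wanted); 0.110 at the last hole, where the ring stands over the light port. End stops at -0.003 and 0.114. Drags with about 2 N. Deck 96 (x) x 142 (y) mm, its top 42 mm above the table.
- plunger (a joint): lift in m of the spring-loaded plunger on the carriage: 0 fully down in a hole, about 0.006 when its pin rests on the strip between holes, stop at 0.011. Above 0.007 the carriage is free. The spring takes 4.5 N to start, 8 N at the top, and pushes it down when let go. A 6 mm pin in a 9 mm hole: the carriage must stand within 1.5 mm of the hole.
- knob_top (a point): centre of the top of the black plunger knob, an upright cylinder 22 mm in diameter and 28 mm tall (64 to 92 mm above the table when down), 70 mm along the bench's +y and 24 mm along its -x from the ring's axis. Below it is a steel bushing 18 mm in diameter, up to 58 mm above the table.
- ring (a joint): reading of the ring's scale in rad (90 degrees = 1.571); grows as the ring turns counter-clockwise seen from above. Stops at 0 and 5.4; it starts between 4.1 and 5.2, so it must be turned clockwise by 2.5 to 3.7 rad. Stays where it is left (friction about 0.06 N m).
- ring_top (a point): centre of the top of the graduated ring, a black knurled upright cylinder 56 mm in diameter, 42 to 72 mm above the table, turning about its vertical axis. White graduations on top: solid triangle at 0, wide long lines at 90, 180, 270, thin long ones at the other 30s, short ones at each 10, none from 300 to 0; the scale runs clockwise from the triangle, seen from above.
- index_line (a point): ring-side top edge of the index block, with a black line along its top, the mark against which the scale is read; on the bench +y side of the ring, 75 mm above the table. Block 14 (x) x 15 (y) mm, 2 mm off the ring.
- light_port (a point): white round light port, 32 mm in diameter, in the base's top face 21 mm above the table; the ring's axis stands over it when the carriage is at the last hole.
- tube_rack: bystander: white rack of ten capped tubes, 52 x 118 x 88 mm, loose; origin at the centre of its underside
- stain_bottle: bystander: small brown bottle, 44 mm in diameter, 85 mm tall, loose; origin at the centre of its underside
- slide_box: bystander: flat box for glass slides, 87 x 62 x 36 mm, loose; origin at the centre of its underside
- stop_block (a point): ring-side top edge of a like block without a line, opposite, on the -y side. Between the two blocks the fingers can take the ring only across the bench's x axis, give or take about 45 degrees: they must let go and take it again to turn farther.

How it is judged (in metres and radians):
On the way, in this order (a step that is already met when the one before it is completed fails the run):
1. the carriage stands at the last hole with the plunger fully down (value of joint carriage between 0.107 and 0.113 m and value of joint plunger below 0.002 m), for 0.2 s.
2. the ring reads 90 degrees, within 3 (value of joint ring between 1.5184 and 1.6232 rad), for 0.2 s.
At the end, for the whole second after the job is handed in: The carriage is locked at the last hole (travel 110 mm within 3 mm) with the plunger fully down (less than 2 mm up), and the ring, at rest, reads 90 degrees within 3 degrees (all of step 1 and all of step 2 and velocity of joint ring between -0.02 and 0.02 rad/s); the robot touches nothing.
It fails at once if a bystander is shifted more than 30 mm (distance of any of tube_rack, stain_bottle, slide_box from where it was at the start of the episode above 0.03 m).
It fails at once if a bystander is tipped over (angle between any of tube_rack, stain_bottle, slide_box's own z axis and vertical above 0.5 rad).
It also fails if it takes over 64 s, if anything falls off the work surface, if the arm or the gripper's body presses on something with over 40 N, if the wrist force passes 120 N, or if a joint passes its speed limit or range.

## Robot

A 6-joint arm with a two-finger parallel gripper is mounted at the origin on the work surface. World frame = base frame: x ahead of the robot, y to its left, z up, the work surface at z = 0. Lengths are in m, angles in degrees, forces in N, time in s.
With the tool pointing down it reaches from about 0.3 to 0.75 m from the base axis. Payload 8.5 kg.
Tool frame: the origin (TCP) lies on the centre line of the jaws, within the pads' length; the fingertips stand 19 mm ahead of it and the grasp point (between the pads) is the TCP (env.tcp_to_tips is the z of the fingertips in the tool frame, in m); z points along the fingers, y is the line along which they close (so a half turn about z gives the same grasp; the last joint's range is limited). The gripper opens to 85 mm and grips with 20 to 120 N. Pads are 22 mm wide; open, the fingers measure 114 mm over their backs; the gripper's body (76 mm by 85 mm) begins 54 mm behind the grasp point. The pads swing forward as they close: fully open they stand 13 mm farther back than shut.
Start: joints at [-79.601, 21.807, 74.336, -0, 83.858, -12.336], TCP at [0.213, -0.507, 0.25] pointing down, gripper open.
Joint ranges: [-178.18, 178.18], [-50.72, 133.34], [12.68, 142.11], [-81.47, 261.47], [9.98, 163.14], [-165.26, 165.26]. Speed limits (degrees/s): [136.94, 136.94, 180, 180, 180, 180].

## Interface

Orientations are given as a 3x3 rotation matrix whose columns are the frame's x, y, z axes.
In Python, from rig import env gives the robot as it stands.
- The arm moves only by the tool servo_tool, never from a script. Its argument "steps" is a list of rows, each an object of numbers: "tx", "ty", "tz": the shift along the world's x, y, z in cm; "yaw": the turn about the world's z in degrees; "claw": the finger opening in cm, from 0 to 8.54. In form: [{"tx": .., "ty": .., "tz": .., "yaw": .., "claw": ..}, ...]. A call has 1 to 20 rows; each row shifts and turns the commanded pose from where the row before left it; what a row does not reach is not made up. A row lasts 1/10 s, in which the tool goes at most 50 mm and 8.59 degrees, less where a joint would pass 70% of its speed; a pose out of reach is approached as far as the arm can. A call with a gripper value outside its range is refused whole. The fingers move at their own pace and stop on an object; "newtons" is the grip in N (left out, the last holds). Time passes only in rows, so rows that do not move let the fingers close. It gives the time, the measured TCP pose, the force, the opening and the grip force at its end, in the units of the state.
- env.observe(): the state, without advancing time (a new reading comes with each control period).
- env.get_image(name): name is "scene" or "side" or "wrist"; returns (picture, depth): 420x560x3 uint8, red, green, blue; 420x560 float32, m along the optical axis (not along the pixel's ray), 0 where there is no reading.
- env.camera_model(name): a dict with "fovy" (degrees; the focal length in pixels is half the picture's height over the tangent of half this angle, whatever the lens; pixels are square), "cx", "cy" (the principal point, pixels), "T" (4x4, takes a point from camera to world coordinates). Camera axes: x right, y down, z forward; pixel columns grow to the right and rows downward; lengths in m; the calibration is good to about 2 mm. A picture is of the moment at which its call begins: read the wrist's pose just before it. camera_model takes no time and is no camera call; for the wrist camera it gives the pose at the moment of the call.
- env.close_job(): hands the job in; it is judged then, once.
The state is a dict: "time_s": time; "q": joint angles; "qvel": joint speeds; "joint_efforts": joint torques, N m; "position": TCP position; "tool_rot": TCP orientation; "ft_force": force on the tool from outside, world axes, zero at the start; "wrist_torque": the same for the moment, N m; "grip_width": finger opening in m; "gripper_force": force on a finger pad.
Only numpy, scipy, OpenCV 4.12 (cv2) and the standard library are available. Lean on these libraries where they do the work, as an engineer would, in place of code of your own. Each camera call takes 0.05 s, during which the arm holds its last target. There are 200 camera calls.

## Working session

There is one attempt and no reset: what is moved stays moved. The work goes in short steps, Python scripts to look and compute and a tool call to move; the robot and the scene stay as the last step left them, time stands still between calls to the robot, and variables do not carry over. Pictures are saved under pics/ and viewed, at most 10 in all, crops included, and the job is handed in when it is done.

Besides the shell and the picture viewer there is one more tool, called after "Request:" as a command line: name --argument value ..., lists and objects as JSON in quotes. servo_tool: Moves the arm, as the interface text tells. Its arguments: {"type":"object","properties":{"steps":{"type":"array"},"newtons":{"type":"number"}},"required":["steps"]}

```bash
mkdir -p pics; cat > h.py <<'E'
import numpy as np, cv2
from rig import env
def shot(n,save):
    m=env.camera_model(n); p,d=env.get_image(n)
    cv2.imwrite('pics/'+save+'.png',p[:,:,::-1]); np.savez('pics/'+save,p=p,d=d,T=m['T'],c=[m['fovy'],m['cx'],m['cy']])
    return p,d,m
def world(d,m):
    H,W=d.shape; f=H/2/np.tan(np.radians(m['fovy'])/2)
    v,u=np.mgrid[:H,:W]; P=np.stack([(u-m['cx'])/f*d,(v-m['cy'])/f*d,d],-1)
    T=np.array(m['T']); return P@T[:3,:3].T+T[:3,3]
E
python3 - <<'E'
from h import *
for n in ['scene','side']:
    p,d,m=shot(n,n+'0'); print(n,np.round(m['T'],3).tolist(),m['fovy'])
a=cv2.imread('pics/scene0.png');b=cv2.imread('pics/side0.png')
print(env.observe())
E
```

```text
scene [[-0.429, 0.735, -0.525, 1.041], [0.903, 0.341, -0.261, 0.316], [-0.013, -0.586, -0.81, 0.758], [0.0, 0.0, 0.0, 1.0]] 49.6103888732678
side [[-0.913, -0.253, 0.32, 0.271], [-0.407, 0.526, -0.747, 0.903], [0.021, -0.812, -0.583, 0.722], [0.0, 0.0, 0.0, 1.0]] 45.16000512716198
{'time_s': 0.1, 'q': array([-7.96008003e+01,  2.18386661e+01,  7.43779409e+01,  1.03518530e-04,
        8.38579932e+01, -1.23369483e+01]), 'qvel': array([-0.05064739, -0.16136058, -0.10720191, -0.19852341,  0.00493561,
       -0.04985914]), 'joint_efforts': array([ 4.80629067e-03, -4.49220443e+01, -2.31656921e+01, -1.33265248e-04,
        3.67221655e-03,  3.18152118e-07]), 'position': array([ 0.21251462, -0.50703978,  0.24977364]), 'tool_rot': array([[ 9.22294544e-01,  3.86487670e-01, -2.33254567e-04],
       [ 3.86487639e-01, -9.22293697e-01,  1.28095605e-03],
       [ 2.79944502e-04, -1.27156878e-03, -9.99999152e-01]]), 'ft_force': array([-0.48304071,  0.30530442, -1.05028146]), 'wrist_torque': array([0.02388453, 0.0185316 , 0.04435285]), 'gripper_force': 0.0, 'grip_width': 0.08550996222504019}
```

View pics/scene0.png

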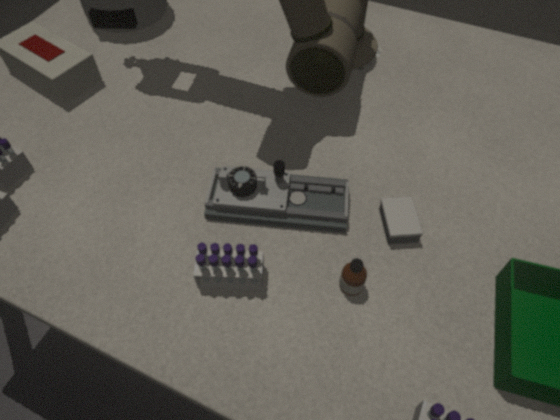

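The scene camera shows the bench: ring at (242,180), knob top at (279,163), port at (298,199). The rack is at (228,260), the bottle at (354,275) and the box at (401,218).

```bash
python3 - <<'E'
from h import *
for n in ['scene0','side0']:
    z=np.load('pics/'+n+'.npz'); m=dict(T=z['T'],fovy=z['c'][0],cx=z['c'][1],cy=z['c'][2])
    d=z['d'];w=world(d,m)
    if n=='scene0':
        for k,(u,v) in dict(ring=(242,180),knob=(279,163),port=(298,199),rack=(228,247),bottle=(357,265),box=(401,213)).items(): print(k,w[v,u].round(4))
    R=w.reshape(-1,3); ok=(d.ravel()>0)
    s=ok&(abs(R[:,0]-.48)<.25)&(abs(R[:,1])<.4)
    # knob: points at z 80..95
    b=s&(R[:,2]>.038)&(R[:,2]<.044); pts=R[b][:,:2]
    print(n,'deck/box box',cv2.minAreaRect(pts.astype(np.float32)),len(pts))
    for lo,hi in((.088,.096),(.068,.0735),(.019,.023)):
        q=R[s&(R[:,2]>lo)&(R[:,2]<hi)]; print(lo,len(q),q.mean(0).round(4) if len(q) else '',np.percentile(q,[2,98],axis=0).round(3).tolist() if len(q) else '')
    img=z['p']
    # stretch
    np.save('pics/%s_w.npy'%n,w)
E
```

```text
ring [0.5742 0.019  0.0703]
knob [0.5232 0.0744 0.0938]
port [0.5371 0.1228 0.0216]
rack [0.725  0.0725 0.0874]
bottle [0.6634 0.2821 0.0845]
box [0.4949 0.319  0.0366]
scene0 deck/box box ((0.5916274189949036, 0.16838879883289337), (0.22180913388729095, 0.40626826882362366), 10.868738174438477) 1726
0.088 276 [0.5005 0.0738 0.0909] [[0.273, 0.001, 0.088], [0.729, 0.124, 0.095]]
0.068 588 [0.5517 0.0281 0.0715] [[0.28, -0.019, 0.068], [0.714, 0.165, 0.073]]
0.019 1732 [0.5565 0.131  0.0206] [[0.473, -0.044, 0.019], [0.642, 0.317, 0.023]]
side0 deck/box box ((0.5907266736030579, 0.17798012495040894), (0.23875071108341217, 0.4044552147388458), 18.087888717651367) 1081
0.088 193 [0.5188 0.0928 0.0909] [[0.234, 0.064, 0.088], [0.729, 0.125, 0.096]]
0.068 275 [0.5785 0.0519 0.0717] [[0.514, -0.013, 0.068], [0.724, 0.29, 0.073]]
0.019 1763 [0.5383 0.1378 0.021 ] [[0.456, -0.035, 0.019], [0.671, 0.341, 0.023]]
```

View pics/side0.png

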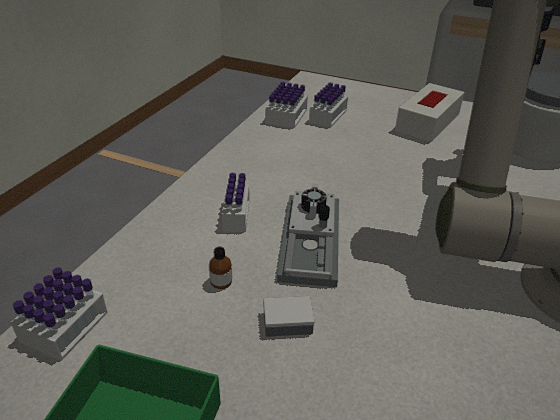

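Bench yaw is about 18.4°, the ring is at about (0.572, 0.018) and the knob at about (0.525, 0.076). I'm moving above the knob with the tool y along the bench x axis.

Request:
servo_tool --steps '[{"tx": 1.7, "ty": 3.2, "yaw": 4.8}, {"tx": 1.7, "ty": 3.2, "yaw": 4.8}, {"tx": 1.7, "ty": 3.2, "yaw": 4.8}, {"tx": 1.7, "ty": 3.2, "yaw": 4.8}, {"tx": 1.7, "ty": 3.2, "yaw": 4.8}, {"tx": 1.7, "ty": 3.2, "yaw": 4.8}, {"tx": 1.7, "ty": 3.2, "yaw": 4.8}, {"tx": 1.7, "ty": 3.2, "yaw": 4.8}, {"tx": 1.7, "ty": 3.2, "yaw": 4.8}, {"tx": 1.7, "ty": 3.2, "yaw": 4.8}, {"tx": 1.7, "ty": 3.2, "yaw": 4.8}, {"tx": 1.7, "ty": 3.2, "yaw": 4.8}, {"tx": 1.7, "ty": 3.2, "yaw": 4.8}, {"tx": 1.7, "ty": 3.2, "yaw": 4.8}, {"tx": 1.7, "ty": 3.2, "yaw": 4.8}, {"tx": 1.7, "ty": 3.2, "yaw": 4.8}, {"tx": 1.7, "ty": 3.2, "yaw": 4.8}, {"tx": 1.7, "ty": 3.2, "yaw": 3.9}, {"tx": 0}, {"tx": 0}]'

```text
invalid input at $.steps[0]: expected keys tx, ty, tz, yaw, claw
```

```bash
python3 - <<'E'
from h import *
p,d,m=shot('wrist','w1'); print(np.round(m['T'],3).tolist(),env.observe()['position'],env.observe()['tool_rot'][:,1],env.observe()['q'])
E
```

```text
[[0.387, -0.878, -0.281, 0.284], [-0.922, -0.369, -0.116, -0.478], [-0.002, 0.303, -0.953, 0.374], [0.0, 0.0, 0.0, 1.0]] [ 0.21253567 -0.50706281  0.24985428] [ 0.38648539 -0.92229493 -0.00104983] [-7.95986889e+01  2.18329903e+01  7.43732793e+01 -6.80414259e-04
  8.38551549e+01 -1.23346085e+01]
```

View pics/w1.png

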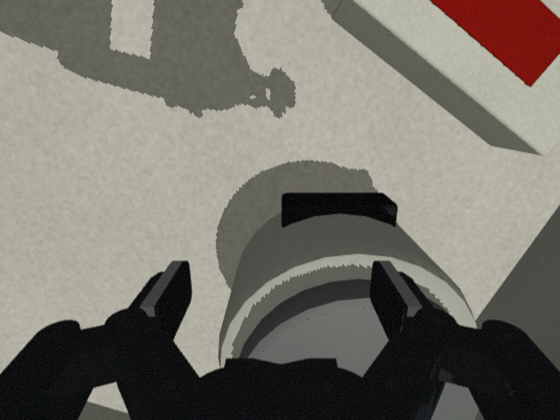

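The wrist view shows that the arm didn't move, because the call was refused: every row needs all five keys.

Request:
servo_tool --steps '[{"tx": 1.7, "ty": 3.2, "tz": 0, "yaw": 4.8, "claw": 8.5}, {"tx": 1.7, "ty": 3.2, "tz": 0, "yaw": 4.8, "claw": 8.5}, {"tx": 1.7, "ty": 3.2, "tz": 0, "yaw": 4.8, "claw": 8.5}, {"tx": 1.7, "ty": 3.2, "tz": 0, "yaw": 4.8, "claw": 8.5}, {"tx": 1.7, "ty": 3.2, "tz": 0, "yaw": 4.8, "claw": 8.5}, {"tx": 1.7, "ty": 3.2, "tz": 0, "yaw": 4.8, "claw": 8.5}, {"tx": 1.7, "ty": 3.2, "tz": 0, "yaw": 4.8, "claw": 8.5}, {"tx": 1.7, "ty": 3.2, "tz": 0, "yaw": 4.8, "claw": 8.5}, {"tx": 1.7, "ty": 3.2, "tz": 0, "yaw": 4.8, "claw": 8.5}, {"tx": 1.7, "ty": 3.2, "tz": 0, "yaw": 4.8, "claw": 8.5}, {"tx": 1.7, "ty": 3.2, "tz": 0, "yaw": 4.8, "claw": 8.5}, {"tx": 1.7, "ty": 3.2, "tz": 0, "yaw": 4.8, "claw": 8.5}, {"tx": 1.7, "ty": 3.2, "tz": 0, "yaw": 4.8, "claw": 8.5}, {"tx": 1.7, "ty": 3.2, "tz": 0, "yaw": 4.8, "claw": 8.5}, {"tx": 1.7, "ty": 3.2, "tz": 0, "yaw": 4.8, "claw": 8.5}, {"tx": 1.7, "ty": 3.2, "tz": 0, "yaw": 4.8, "claw": 8.5}, {"tx": 1.7, "ty": 3.2, "tz": 0, "yaw": 4.8, "claw": 8.5}, {"tx": 1.7, "ty": 3.2, "tz": 0, "yaw": 3.9, "claw": 8.5}, {"tx": 0, "ty": 0, "tz": 0, "yaw": 0, "claw": 8.5}, {"tx": 0, "ty": 0, "tz": 0, "yaw": 0, "claw": 8.5}]'

```text
time_s: 2.15
position: [0.5184, 0.0691, 0.2499]
tool_rot: [[-0.314, 0.95, -0.001], [0.95, 0.314, -0.0], [0.0, -0.001, -1.0]]
ft_force: [-0.4, -0.0, 0.0]
grip_width: 0.0849
gripper_force: 0.0
```

```bash
python3 - <<'E'
from h import *
p,d,m=shot('wrist','w2'); s=env.observe(); print(s['position'],s['tool_rot'][:,1],s['q'])
E
```

```text
[0.51824381 0.06852153 0.25004759] [ 9.49899018e-01  3.12555850e-01 -8.34434149e-04] [-5.45129241e+00  1.91003175e+01  7.86013916e+01 -1.34426489e-02
  8.23446516e+01 -2.36628257e+01]
```

View pics/w2.png

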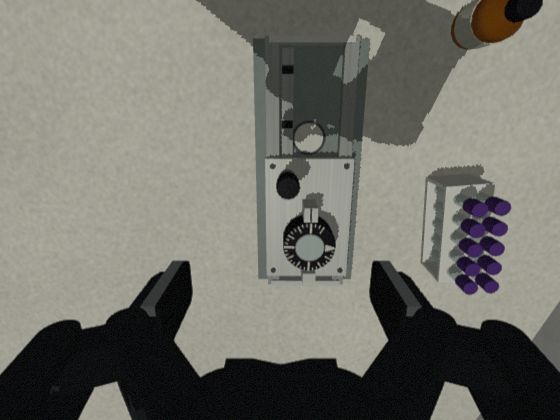

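The wrist view shows the knob at (288,184), the ring at (309,247), the index block at (311,212) and the port at (309,137). The free holes are at (287,124) and (287,69). The triangle is at about (331,248), so the ring reads about 270°.

```bash
cat >> h.py <<'E'
def load(n):
    z=np.load('pics/'+n+'.npz'); m=dict(T=z['T'],fovy=z['c'][0],cx=z['c'][1],cy=z['c'][2]); return z['p'],z['d'],m
def fitcirc(q):
    # enclosing circle of the point set, robust: percentile midrange over directions
    a=np.radians(np.arange(0,180,10)); D=np.stack([np.cos(a),np.sin(a)],1); pr=q@D.T
    mid=(np.percentile(pr,1,axis=0)+np.percentile(pr,99,axis=0))/2
    return np.linalg.lstsq(D,mid,rcond=None)[0], np.ptp(pr,axis=0).mean()/2
E
python3 - <<'E'
from h import *
p,d,m=load('w2'); w=world(d,m)
def near(c,r,lo,hi):
    q=w[(np.hypot(w[...,0]-c[0],w[...,1]-c[1])<r)&(w[...,2]>lo)&(w[...,2]<hi)&(d>0)]; return q
k=near(w[184,288],.02,.088,.098); print('knob',fitcirc(k[:,:2]),k[:,2].mean(),len(k))
r=near(w[247,309],.0295,.069,.0742); print('ring',fitcirc(r[:,:2]),r[:,2].mean(),len(r))
r=near(w[247,309],.034,.069,.0742); print('ring',fitcirc(r[:,:2]),r[:,2].mean(),len(r))
b=near(w[214,311],.02,.0738,.079); print('idx',b.mean(0),len(b),w[214,308],w[230,311])
dk=near(w[215,300],.11,.039,.045); print('deck',cv2.minAreaRect(dk[:,:2].astype(np.float32)),dk[:,2].mean())
print('port',w[137,309])
# port white blob
g=p.astype(int).min(2); s=(w[...,2]>.018)&(w[...,2]<.025)&(np.hypot(w[...,0]-w[137,309][0],w[...,1]-w[137,309][1])<.025)
mask=s&(g>130); q=w[mask]; print(fitcirc(q[:,:2]),len(q))
for v,u in((124,287),(69,287)): print(w[v,u])
c=cv2.resize(p[200:290,260:360],None,fx=6,fy=6,interpolation=cv2.INTER_CUBIC); cv2.imwrite('pics/w2c.png',c[:,:,::-1])
E
```

```text
knob (array([0.52378128, 0.07455496]), np.float64(0.010948841066850679)) 0.09236810524763253 419
ring (array([0.5681264 , 0.01597954]), np.float64(0.02786859475130501)) 0.07275531425010177 1806
ring (array([0.56843061, 0.01493844]), np.float64(0.028730160742073685)) 0.07273617130735352 1839
idx [0.55674865 0.05055034 0.07566847] 203 [0.55411893 0.05039918 0.07496585] [0.56334752 0.03435087 0.07383913]
deck ((0.5627073049545288, 0.03323744237422943), (0.09639160335063934, 0.14279478788375854), 18.131423950195312) 0.04260439163979812
port [0.53461001 0.12034477 0.02364763]
(array([0.5362009 , 0.11734091]), np.float64(0.014047363616582202)) 306
[0.50703   0.1257889 0.0205363]
[0.48906511 0.17887515 0.02141987]
```

View pics/w2c.png

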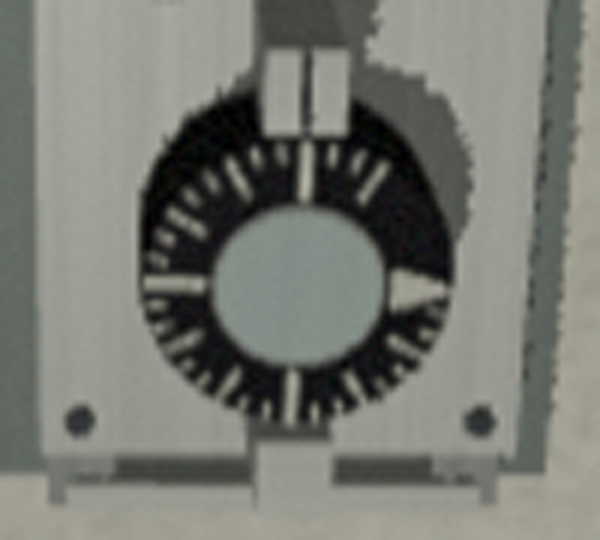

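The ring reads 270° and bench yaw is 18.13°. The knob, at (0.5238, 0.0746), agrees with the ring position. I'm descending on the knob.

Request:
servo_tool --steps '[{"tx": 0.28, "ty": 0.3, "tz": -1, "yaw": 0, "claw": 5}, {"tx": 0.28, "ty": 0.3, "tz": -2, "yaw": 0, "claw": 5}, {"tx": 0, "ty": 0, "tz": -3, "yaw": 0, "claw": 5}, {"tx": 0, "ty": 0, "tz": -3, "yaw": 0, "claw": 5}, {"tx": 0, "ty": 0, "tz": -3, "yaw": 0, "claw": 5}, {"tx": 0, "ty": 0, "tz": -2, "yaw": 0, "claw": 5}, {"tx": 0, "ty": 0, "tz": -1.5, "yaw": 0, "claw": 5}, {"tx": 0, "ty": 0, "tz": -1.1, "yaw": 0, "claw": 5}, {"tx": 0, "ty": 0, "tz": 0, "yaw": 0, "claw": 5}, {"tx": 0, "ty": 0, "tz": 0, "yaw": 0, "claw": 5}]' --newtons 40

```text
time_s: 3.2
position: [0.5243, 0.0745, 0.0846]
tool_rot: [[-0.312, 0.95, 0.0], [0.95, 0.312, -0.0], [-0.0, 0.0, -1.0]]
ft_force: [-0.2, -0.8, 0.3]
grip_width: 0.0504
gripper_force: 0.0
```

Request:
servo_tool --steps '[{"tx": 0, "ty": 0, "tz": 0, "yaw": 0, "claw": 1.5}, {"tx": 0, "ty": 0, "tz": 0, "yaw": 0, "claw": 1.5}, {"tx": 0, "ty": 0, "tz": 0, "yaw": 0, "claw": 1.5}, {"tx": 0, "ty": 0, "tz": 0, "yaw": 0, "claw": 1.5}, {"tx": 0, "ty": 0, "tz": 0, "yaw": 0, "claw": 1.5}, {"tx": 0, "ty": 0, "tz": 0, "yaw": 0, "claw": 1.5}]' --newtons 50

```text
time_s: 3.8
position: [0.5238, 0.0745, 0.0852]
tool_rot: [[-0.313, 0.95, 0.0], [0.95, 0.313, -0.001], [-0.001, -0.0, -1.0]]
ft_force: [-4.0, -2.1, 6.4]
grip_width: 0.0205
gripper_force: 48.7
```

Request:
servo_tool --steps '[{"tx": 0, "ty": 0, "tz": 0.3, "yaw": 0, "claw": 1.5}, {"tx": 0, "ty": 0, "tz": 0.3, "yaw": 0, "claw": 1.5}, {"tx": 0, "ty": 0, "tz": 0.35, "yaw": 0, "claw": 1.5}, {"tx": 0, "ty": 0, "tz": 0, "yaw": 0, "claw": 1.5}, {"tx": 0, "ty": 0, "tz": 0, "yaw": 0, "claw": 1.5}]' --newtons 50

```text
time_s: 4.3
position: [0.5238, 0.0747, 0.0935]
tool_rot: [[-0.313, 0.95, -0.001], [0.95, 0.313, -0.0], [0.0, -0.001, -1.0]]
ft_force: [-0.7, -2.8, -8.4]
grip_width: 0.0207
gripper_force: 49.1
```

Request:
servo_tool --steps '[{"tx": 0, "ty": 0, "tz": 0.1, "yaw": 0, "claw": 1.5}, {"tx": -0.2, "ty": 0.6, "tz": 0, "yaw": 0, "claw": 1.5}, {"tx": -0.2, "ty": 0.6, "tz": 0, "yaw": 0, "claw": 1.5}, {"tx": -0.2, "ty": 0.6, "tz": 0, "yaw": 0, "claw": 1.5}, {"tx": -0.2, "ty": 0.6, "tz": 0, "yaw": 0, "claw": 1.5}, {"tx": -0.2, "ty": 0.6, "tz": 0, "yaw": 0, "claw": 1.5}, {"tx": -0.2, "ty": 0.6, "tz": 0, "yaw": 0, "claw": 1.5}, {"tx": -0.2, "ty": 0.6, "tz": 0, "yaw": 0, "claw": 1.5}, {"tx": -0.2, "ty": 0.6, "tz": 0, "yaw": 0, "claw": 1.5}, {"tx": -0.2, "ty": 0.6, "tz": 0, "yaw": 0, "claw": 1.5}, {"tx": -0.2, "ty": 0.6, "tz": 0, "yaw": 0, "claw": 1.5}, {"tx": -0.2, "ty": 0.6, "tz": 0, "yaw": 0, "claw": 1.5}, {"tx": -0.2, "ty": 0.6, "tz": 0, "yaw": 0, "claw": 1.5}, {"tx": -0.2, "ty": 0.6, "tz": 0, "yaw": 0, "claw": 1.5}, {"tx": -0.2, "ty": 0.6, "tz": 0, "yaw": 0, "claw": 1.5}, {"tx": -0.2, "ty": 0.6, "tz": 0, "yaw": 0, "claw": 1.5}, {"tx": -0.2, "ty": 0.6, "tz": 0, "yaw": 0, "claw": 1.5}, {"tx": -0.2, "ty": 0.75, "tz": 0, "yaw": 0, "claw": 1.5}, {"tx": 0, "ty": 0, "tz": 0, "yaw": 0, "claw": 1.5}, {"tx": 0, "ty": 0, "tz": 0, "yaw": 0, "claw": 1.5}]' --newtons 50

```text
time_s: 6.3
position: [0.4897, 0.1788, 0.0947]
tool_rot: [[-0.313, 0.95, -0.001], [0.95, 0.313, 0.001], [0.001, -0.001, -1.0]]
ft_force: [-4.3, 0.3, -8.5]
grip_width: 0.0204
gripper_force: 49.2
```

Travel is about 109.5 mm by the tool. I'm lowering the plunger while still holding it.

Request:
servo_tool --steps '[{"tx": 0, "ty": 0, "tz": -0.4, "yaw": 0, "claw": 1.5}, {"tx": 0, "ty": 0, "tz": -0.4, "yaw": 0, "claw": 1.5}, {"tx": 0, "ty": 0, "tz": -0.15, "yaw": 0, "claw": 1.5}, {"tx": 0, "ty": 0, "tz": 0, "yaw": 0, "claw": 1.5}, {"tx": 0, "ty": 0, "tz": 0, "yaw": 0, "claw": 1.5}]' --newtons 50

```text
time_s: 6.8
position: [0.4899, 0.1783, 0.0855]
tool_rot: [[-0.313, 0.95, -0.001], [0.95, 0.313, 0.0], [0.001, -0.001, -1.0]]
ft_force: [-6.2, 0.6, -5.6]
grip_width: 0.0201
gripper_force: 49.7
```

Request:
servo_tool --steps '[{"tx": 0, "ty": 0, "tz": 0, "yaw": 0, "claw": 5}, {"tx": 0, "ty": 0, "tz": 0, "yaw": 0, "claw": 5}, {"tx": 0, "ty": 0, "tz": 0, "yaw": 0, "claw": 5}, {"tx": 0, "ty": 0, "tz": 1.5, "yaw": 0, "claw": 5}, {"tx": 0, "ty": 0, "tz": 3, "yaw": 0, "claw": 7}, {"tx": 1.4, "ty": -1.9, "tz": 3, "yaw": 0, "claw": 7}, {"tx": 1.5, "ty": -2, "tz": 2, "yaw": 0, "claw": 7}, {"tx": 1.5, "ty": -1.9, "tz": 2, "yaw": 0, "claw": 7}, {"tx": 0, "ty": 0, "tz": 0, "yaw": 0, "claw": 7}, {"tx": 0, "ty": 0, "tz": 0, "yaw": 0, "claw": 7}]'

```text
time_s: 7.8
position: [0.5342, 0.1202, 0.2003]
tool_rot: [[-0.312, 0.95, 0.001], [0.95, 0.312, 0.0], [-0.0, 0.001, -1.0]]
ft_force: [-0.1, -0.7, -0.2]
grip_width: 0.07
gripper_force: 0.0
```

```bash
python3 - <<'E'
from h import *
p,d,m=shot('wrist','w3'); w=world(d,m); s=env.observe(); print(s['position'],s['q'],s['grip_width'])
def near(c,r,lo,hi): return w[(np.hypot(w[...,0]-c[0],w[...,1]-c[1])<r)&(w[...,2]>lo)&(w[...,2]<hi)&(d>0)]
k=near((.4896,.179),.02,.086,.105); print('knob',fitcirc(k[:,:2]),np.median(k[:,2]),len(k))
r=near((.534,.12),.0295,.069,.0742); print('ring',fitcirc(r[:,:2]),r[:,2].mean(),len(r))
E
```

```text
[0.53366979 0.12057927 0.19978231] [ 3.22901407e-01  2.39296179e+01  7.96977323e+01  1.72441917e-02
  7.64138680e+01 -1.79094585e+01] 0.0701256279452418
knob (array([0.48996915, 0.17793611]), np.float64(0.011355007872131551)) 0.09257680570153104 760
ring (array([0.53421634, 0.11942078]), np.float64(0.02798182483354465)) 0.0728383240662162 2902
```

View pics/w3.png

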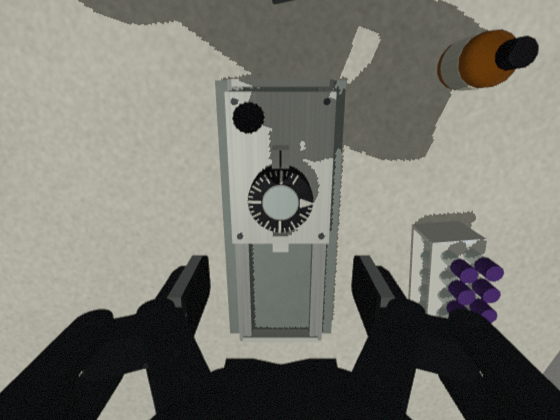

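Knob top is at 92.6 mm, as at the start, so the plunger is fully down and the carriage is at the port. The ring at (280,202) still reads 270°. Next I descend with yaw +32° and grip the ring.

Request:
servo_tool --steps '[{"tx": 0.05, "ty": -0.1, "tz": -1, "yaw": 8, "claw": 7.2}, {"tx": 0, "ty": 0, "tz": -2, "yaw": 8, "claw": 7.2}, {"tx": 0, "ty": 0, "tz": -2, "yaw": 8, "claw": 7.2}, {"tx": 0, "ty": 0, "tz": -2.5, "yaw": 8, "claw": 7.2}, {"tx": 0, "ty": 0, "tz": -2.5, "yaw": 0, "claw": 7.2}, {"tx": 0, "ty": 0, "tz": -2, "yaw": 0, "claw": 7.2}, {"tx": 0, "ty": 0, "tz": -1.6, "yaw": 0, "claw": 7.2}, {"tx": 0, "ty": 0, "tz": 0, "yaw": 0, "claw": 7.2}, {"tx": 0, "ty": 0, "tz": 0, "yaw": 0, "claw": 5}, {"tx": 0, "ty": 0, "tz": 0, "yaw": 0, "claw": 5}, {"tx": 0, "ty": 0, "tz": 0, "yaw": 0, "claw": 5}, {"tx": 0, "ty": 0, "tz": 0, "yaw": 0, "claw": 5}]' --newtons 40

```text
time_s: 9.05
position: [0.5341, 0.1195, 0.0649]
tool_rot: [[-0.769, 0.639, -0.001], [0.639, 0.769, 0.0], [0.001, -0.0, -1.0]]
ft_force: [-5.9, -0.8, 4.9]
grip_width: 0.0548
gripper_force: 43.6
```

Request:
servo_tool --steps '[{"tx": 0, "ty": 0, "tz": 0, "yaw": -5, "claw": 5}, {"tx": 0, "ty": 0, "tz": 0, "yaw": -5, "claw": 5}, {"tx": 0, "ty": 0, "tz": 0, "yaw": -5, "claw": 5}, {"tx": 0, "ty": 0, "tz": 0, "yaw": -5, "claw": 5}, {"tx": 0, "ty": 0, "tz": 0, "yaw": -5, "claw": 5}, {"tx": 0, "ty": 0, "tz": 0, "yaw": -5, "claw": 5}, {"tx": 0, "ty": 0, "tz": 0, "yaw": -5, "claw": 5}, {"tx": 0, "ty": 0, "tz": 0, "yaw": -5, "claw": 5}, {"tx": 0, "ty": 0, "tz": 0, "yaw": -5, "claw": 5}, {"tx": 0, "ty": 0, "tz": 0, "yaw": -5, "claw": 5}, {"tx": 0, "ty": 0, "tz": 0, "yaw": -5, "claw": 5}, {"tx": 0, "ty": 0, "tz": 0, "yaw": -5, "claw": 5}, {"tx": 0, "ty": 0, "tz": 0, "yaw": 0, "claw": 5}, {"tx": 0, "ty": 0, "tz": 0, "yaw": 0, "claw": 5}]' --newtons 40

```text
time_s: 10.45
position: [0.5345, 0.1194, 0.0649]
tool_rot: [[0.168, 0.986, 0.0], [0.986, -0.168, 0.0], [0.0, 0.0, -1.0]]
ft_force: [-4.6, -0.3, 6.1]
grip_width: 0.0548
gripper_force: 43.8
```

Request:
servo_tool --steps '[{"tx": 0, "ty": 0, "tz": 0, "yaw": 0, "claw": 7.2}, {"tx": 0, "ty": 0, "tz": 0, "yaw": 0, "claw": 7.2}, {"tx": 0, "ty": 0, "tz": 0, "yaw": 0, "claw": 7.2}, {"tx": 0, "ty": 0, "tz": 0, "yaw": 8, "claw": 7.2}, {"tx": 0, "ty": 0, "tz": 0, "yaw": 8, "claw": 7.2}, {"tx": 0, "ty": 0, "tz": 0, "yaw": 8, "claw": 7.2}, {"tx": 0, "ty": 0, "tz": 0, "yaw": 8, "claw": 7.2}, {"tx": 0, "ty": 0, "tz": 0, "yaw": 8, "claw": 7.2}, {"tx": 0, "ty": 0, "tz": 0, "yaw": 8, "claw": 7.2}, {"tx": 0, "ty": 0, "tz": 0, "yaw": 8, "claw": 7.2}, {"tx": 0, "ty": 0, "tz": 0, "yaw": 4, "claw": 7.2}, {"tx": 0, "ty": 0, "tz": 0, "yaw": 0, "claw": 7.2}, {"tx": 0, "ty": 0, "tz": 0, "yaw": 0, "claw": 7.2}, {"tx": 0, "ty": 0, "tz": 0, "yaw": 0, "claw": 5}, {"tx": 0, "ty": 0, "tz": 0, "yaw": 0, "claw": 5}, {"tx": 0, "ty": 0, "tz": 0, "yaw": 0, "claw": 5}, {"tx": 0, "ty": 0, "tz": 0, "yaw": 0, "claw": 5}]' --newtons 40

```text
time_s: 12.15
position: [0.5345, 0.1192, 0.0646]
tool_rot: [[-0.768, 0.64, -0.0], [0.64, 0.768, -0.0], [0.0, -0.0, -1.0]]
ft_force: [-2.7, -1.3, 5.6]
grip_width: 0.0548
gripper_force: 41.8
```

Request:
servo_tool --steps '[{"tx": 0, "ty": 0, "tz": 0, "yaw": -5, "claw": 5}, {"tx": 0, "ty": 0, "tz": 0, "yaw": -5, "claw": 5}, {"tx": 0, "ty": 0, "tz": 0, "yaw": -5, "claw": 5}, {"tx": 0, "ty": 0, "tz": 0, "yaw": -5, "claw": 5}, {"tx": 0, "ty": 0, "tz": 0, "yaw": -5, "claw": 5}, {"tx": 0, "ty": 0, "tz": 0, "yaw": -5, "claw": 5}, {"tx": 0, "ty": 0, "tz": 0, "yaw": -5, "claw": 5}, {"tx": 0, "ty": 0, "tz": 0, "yaw": -5, "claw": 5}, {"tx": 0, "ty": 0, "tz": 0, "yaw": -5, "claw": 5}, {"tx": 0, "ty": 0, "tz": 0, "yaw": -5, "claw": 5}, {"tx": 0, "ty": 0, "tz": 0, "yaw": -5, "claw": 5}, {"tx": 0, "ty": 0, "tz": 0, "yaw": -5, "claw": 5}, {"tx": 0, "ty": 0, "tz": 0, "yaw": 0, "claw": 5}, {"tx": 0, "ty": 0, "tz": 0, "yaw": 0, "claw": 5}]' --newtons 40

```text
time_s: 13.55
position: [0.5343, 0.1191, 0.0646]
tool_rot: [[0.17, 0.985, -0.001], [0.985, -0.17, -0.0], [-0.0, -0.001, -1.0]]
ft_force: [-3.5, -1.7, 6.3]
grip_width: 0.0548
gripper_force: 42.1
```

Request:
servo_tool --steps '[{"tx": 0, "ty": 0, "tz": 0, "yaw": 0, "claw": 7.2}, {"tx": 0, "ty": 0, "tz": 0, "yaw": 0, "claw": 7.2}, {"tx": 0, "ty": 0, "tz": 0, "yaw": 0, "claw": 7.2}, {"tx": 0, "ty": 0, "tz": 0, "yaw": 8, "claw": 7.2}, {"tx": 0, "ty": 0, "tz": 0, "yaw": 8, "claw": 7.2}, {"tx": 0, "ty": 0, "tz": 0, "yaw": 8, "claw": 7.2}, {"tx": 0, "ty": 0, "tz": 0, "yaw": 8, "claw": 7.2}, {"tx": 0, "ty": 0, "tz": 0, "yaw": 8, "claw": 7.2}, {"tx": 0, "ty": 0, "tz": 0, "yaw": 8, "claw": 7.2}, {"tx": 0, "ty": 0, "tz": 0, "yaw": 8, "claw": 7.2}, {"tx": 0, "ty": 0, "tz": 0, "yaw": 4, "claw": 7.2}, {"tx": 0, "ty": 0, "tz": 0, "yaw": 0, "claw": 7.2}]'

```text
time_s: 14.75
position: [0.5347, 0.1193, 0.0643]
tool_rot: [[-0.769, 0.639, 0.0], [0.639, 0.769, 0.0], [-0.0, 0.0, -1.0]]
ft_force: [-0.3, -0.2, 0.4]
grip_width: 0.0723
gripper_force: 0.0
```

```bash
cat >> h.py <<'E'
def reading(name,c=(.5343,.1194)):
    """top-down rectified view (10 px/mm, bench y up) at ring-top height, saved as <name>_r.png"""
    p,d,m=load(name); a=np.radians(18.13); X=np.array([np.cos(a),np.sin(a)]); Y=np.array([-np.sin(a),np.cos(a)])
    j,i=np.mgrid[:800,:800]/10.-40
    P=np.stack([c[0]+(i*X[0]-j*Y[0])/1e3,c[1]+(i*X[1]-j*Y[1])/1e3,np.full(i.shape,.0725)],-1)
    Ti=np.linalg.inv(m['T']); q=P@Ti[:3,:3].T+Ti[:3,3]; f=210/np.tan(np.radians(m['fovy'])/2)
    o=cv2.remap(p,(q[...,0]/q[...,2]*f+m['cx']).astype(np.float32),(q[...,1]/q[...,2]*f+m['cy']).astype(np.float32),cv2.INTER_LINEAR)
    o=cv2.resize(o,(600,600)); cv2.imwrite('pics/'+name+'_r.png',o[:,:,::-1])
E
python3 - <<'E'
from h import *
shot('wrist','w4'); reading('w4')
E
```

```text
(no output)
```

View pics/w4_r.png

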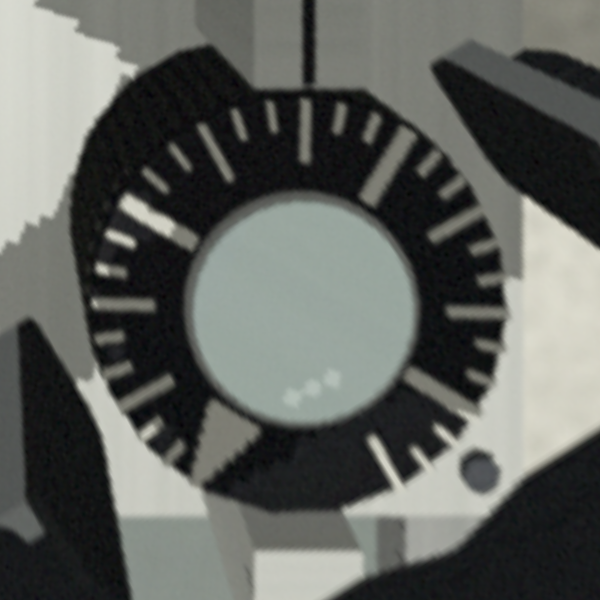

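The rectified view shows the triangle at (225,440), the wide 90 mark at (160,220) and the thin 150 line at the index at (306,130). The reading is 150°, so 60° more is needed.

Request:
servo_tool --steps '[{"tx": 0, "ty": 0, "tz": 0, "yaw": 0, "claw": 5}, {"tx": 0, "ty": 0, "tz": 0, "yaw": 0, "claw": 5}, {"tx": 0, "ty": 0, "tz": 0, "yaw": 0, "claw": 5}, {"tx": 0, "ty": 0, "tz": 0, "yaw": 0, "claw": 5}, {"tx": 0, "ty": 0, "tz": 0, "yaw": -5, "claw": 5}, {"tx": 0, "ty": 0, "tz": 0, "yaw": -5, "claw": 5}, {"tx": 0, "ty": 0, "tz": 0, "yaw": -5, "claw": 5}, {"tx": 0, "ty": 0, "tz": 0, "yaw": -5, "claw": 5}, {"tx": 0, "ty": 0, "tz": 0, "yaw": -5, "claw": 5}, {"tx": 0, "ty": 0, "tz": 0, "yaw": -5, "claw": 5}, {"tx": 0, "ty": 0, "tz": 0, "yaw": -5, "claw": 5}, {"tx": 0, "ty": 0, "tz": 0, "yaw": -5, "claw": 5}, {"tx": 0, "ty": 0, "tz": 0, "yaw": -5, "claw": 5}, {"tx": 0, "ty": 0, "tz": 0, "yaw": -5, "claw": 5}, {"tx": 0, "ty": 0, "tz": 0, "yaw": -5, "claw": 5}, {"tx": 0, "ty": 0, "tz": 0, "yaw": -5, "claw": 5}, {"tx": 0, "ty": 0, "tz": 0, "yaw": 0, "claw": 5}, {"tx": 0, "ty": 0, "tz": 0, "yaw": 0, "claw": 5}, {"tx": 0, "ty": 0, "tz": 0, "yaw": 0, "claw": 5}, {"tx": 0, "ty": 0, "tz": 0, "yaw": 0, "claw": 5}]' --newtons 40

```text
time_s: 16.8
position: [0.5342, 0.1191, 0.0646]
tool_rot: [[0.17, 0.985, -0.001], [0.985, -0.17, -0.0], [-0.0, -0.001, -1.0]]
ft_force: [-4.2, -2.1, 6.6]
grip_width: 0.0547
gripper_force: 42.2
```

Request:
servo_tool --steps '[{"tx": 0, "ty": 0, "tz": 0, "yaw": 0, "claw": 7.2}, {"tx": 0, "ty": 0, "tz": 0, "yaw": 0, "claw": 7.2}, {"tx": 0, "ty": 0, "tz": 0, "yaw": 0, "claw": 7.2}, {"tx": 0, "ty": 0, "tz": 1.5, "yaw": 0, "claw": 7.2}, {"tx": 0, "ty": 0, "tz": 2.5, "yaw": 0, "claw": 7.2}, {"tx": 0, "ty": 0, "tz": 3, "yaw": 7, "claw": 7.2}, {"tx": 0, "ty": 0, "tz": 3, "yaw": 7, "claw": 7.2}, {"tx": 0, "ty": 0, "tz": 0, "yaw": 7, "claw": 7.2}, {"tx": 0, "ty": 0, "tz": 0, "yaw": 7, "claw": 7.2}, {"tx": 0, "ty": 0, "tz": 0, "yaw": 0, "claw": 7.2}, {"tx": 0, "ty": 0, "tz": 0, "yaw": 0, "claw": 7.2}]'

```text
time_s: 17.9
position: [0.5346, 0.1193, 0.1641]
tool_rot: [[-0.31, 0.951, -0.0], [0.951, 0.31, 0.0], [0.0, -0.0, -1.0]]
ft_force: [0.9, 0.7, -0.8]
grip_width: 0.0722
gripper_force: 0.0
```

```bash
python3 - <<'E'
from h import *
p,d,m=shot('wrist','w5'); reading('w5'); w=world(d,m)
k=w[(np.hypot(w[...,0]-.4898,w[...,1]-.178)<.02)&(w[...,2]>.086)&(w[...,2]<.105)]; print('knob',fitcirc(k[:,:2]),np.median(k[:,2]),len(k))
E
```

```text
knob (array([0.48992704, 0.17817002]), np.float64(0.011302486516443368)) 0.09265139200198638 1059
```

View pics/w5_r.png

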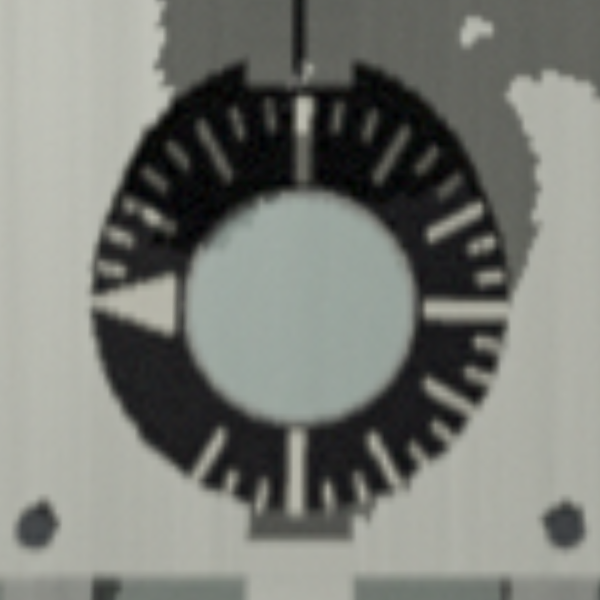

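The view shows the wide 90 mark at (304,140), just right of the index at (298,70). The reading is about 88.6°, so I'll quantify it before deciding.

```bash
cat >> h.py <<'E'
def comb(name):
    o=cv2.imread('pics/'+name+'_r.png',0).astype(np.float32)
    best=[]
    c0=cv2.HoughCircles(cv2.GaussianBlur(o.astype(np.uint8),(0,0),2),cv2.HOUGH_GRADIENT,1,600,param1=80,param2=20,minRadius=105,maxRadius=128)[0,0]
    pol=cv2.warpPolar(o,(300,3600),tuple(map(float,c0[:2])),300,cv2.WARP_POLAR_LINEAR)
    b=cv2.GaussianBlur(pol[:,150:195],(0,0),3).mean(1)   # row/10 = deg cw from image +x
    res=[]
    for nom in (0,90,180,270):  # wide marks/triangle
        r=pol[:,135:185].mean(1); idx=np.arange(nom*10-60,nom*10+61)%3600; v=r[idx]; v=np.clip(v-np.percentile(v,50),0,None); res.append(round(float((v*np.arange(-60,61)).sum()/v.sum()/10),2))
    print(name,'centre',c0,'offset cw deg at E,S,W,N:',res)
    blk=o[40:75,:]; print('index x',200+np.argmin(blk[:,200:400].mean(0)))
E
python3 - <<'E'
from h import *
comb('w5')
E
```

```text
w5 centre [298.5 306.5 117.9] offset cw deg at E,S,W,N: [1.03, 1.0, 1.35, 1.37]
index x 299
```

The four marks agree on 1.2° clockwise, so the reading is about 88.8°, within the 3° tolerance. The plunger is down and the arm is clear, so I'm handing in.

```bash
python3 -c "
from rig import env
print(env.close_job())"
```

```text
the job is handed in; nothing more can be done
None
```

I've handed the job in: the carriage is locked at the last hole over the light port with the plunger fully down. The ring reads about 88.8° by camera, inside the 3° tolerance. The arm never went near the rack, bottle or slide box, and the hand-in call returned no verdict.

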